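Release the analyser's filter slide with the pin tool and clear the used filter

ROBOT

A 6-joint arm with a two-finger parallel gripper is mounted at the origin on the work surface. World frame = base frame: x ahead of the robot, y to its left, z up, the work surface at z = 0. Lengths are in mm, angles in rad, forces in N, time in s.
With the tool pointing down it reaches from about 350 to 850 mm from the base axis. Payload 8.1 kg.
Tool frame: the origin (TCP) lies at the very end of the fingers, on their centre line; the grasp point (between the pads) lies 19 mm behind it (robot.tcp_to_grasp is the distance from the TCP to the grasp point, in mm); z points along the fingers, y is the line along which they close (so a half turn about z gives the same grasp; the last joint's range is limited). The gripper opens to 85 mm and grips with 20 to 120 N. Pads are 22 mm wide; open, the fingers measure 114 mm over their backs; the gripper's body (76 mm by 85 mm) begins 54 mm behind the grasp point. The pads swing forward as they close: fully open they stand 13 mm farther back than shut.
Start: joints at [1.15, 0.13, 1.488, -0, 1.523, -0.085], TCP at [197.693, 566.5, 231.292] pointing down, gripper open.
Joint ranges: [-2.96, 2.96], [-0.89, 2.26], [0.02, 2.5], [-1.34, 4.48], [0, 2.73], [-2.66, 2.66]. Speed limits (rad/s): [2.39, 2.39, 2.79, 3.14, 3.14, 3.14].

INTERFACE

Orientations are given as [roll, pitch, yaw] about the fixed x, y, z axes, in that order (R = Rz(yaw) Ry(pitch) Rx(roll)).
In Python, from station import robot gives the robot as it stands.
- The arm moves only by the shell command python3 -m pendant 'ROWS' [OPENING] [FORCE]. ROWS is JSON, a list of rows, each an object of numbers: "dx", "dy", "dz": the shift along the tool's x, y, z each as a share of 0.06 m, from -1 to 1; "wx", "wy", "wz": the turn, a rotation vector about the tool's x, y, z each as a share of 1.5 rad, from -1 to 1. In form: [{"dx": .., "dy": .., "dz": .., "wx": .., "wy": .., "wz": ..}, ...]. A call has 1 to 20 rows; each row shifts and turns the commanded pose from where the row before left it, along the tool's axes as they then stand; what a row does not reach is not made up. A row lasts 1/8 s, in which the tool goes at most 62.5 mm and 10.7 degrees, less where a joint would pass 70% of its speed; a pose out of reach is approached as far as the arm can. A call with a number of a shift or a turn outside -1 to 1 is refused whole. A call with a gripper value outside its range is refused whole. OPENING is the opening, from -1 (shut) to 1 (fully open), so that 0 is half open, set as the call begins (- or left out, the last holds). The fingers move at their own pace and stop on an object; FORCE is the grip in N (left out, the last holds). Time passes only in rows, so rows that do not move let the fingers close. It gives the time, the measured TCP pose, the force, the opening and the grip force at its end, in the units of the state.
- robot.state(): the state, without advancing time (a new reading comes with each control period).
- robot.capture(name): name is "scene" or "top" or "wrist"; returns (picture, depth): 480x640x3 uint8, red, green, blue; 480x640 float32, mm along the optical axis (not along the pixel's ray), 0 where there is no reading.
- robot.calibration(name): a dict with "intrinsics" (3x3 intrinsics, pixels), "R" (3x3) and "t" (3): a world point X has camera coordinates R X + t. Camera axes: x right, y down, z forward; pixel columns grow to the right and rows downward; lengths in mm; the calibration is good to about 2 mm. The wrist camera is an equidistant fisheye: a pixel r from the principal point sees the ray r / f radians off the axis. A picture is of the moment at which its call begins: read the wrist's pose just before it. calibration takes no time and is no camera call; for the wrist camera it gives the pose at the moment of the call.
- robot.hand_in(): hands the job in; it is judged then, once.
Trained networks look in the newest picture that a camera, given by its name, has taken for a name from the list of things; names that differ only in an ending like _2 or _b are one class to them, and where a whole thing is asked for, a point or a joint stands for the part that bears it (a point fixed in the world has none). Each returns a list of dicts, best first, with "score" (0 to 1); they miss things now and then, are a little off and sometimes report something else, mostly with a low value. They report only what shows in the picture. A call takes as long as a camera call. They do not tell look-alikes from the thing itself.
- robot.boxes_of(name, camera): "position" ([column, row] in pixels, amid what is visible of it).
- robot.cut_out(name, camera): "mask" (480x640 bool, what is visible of it) and "position" ([column, row] in pixels, amid what is visible of it).
- robot.pinpoint(name, camera): "position" ([column, row] in pixels: a listed point, or the origin of a listed thing).
The state is a dict: "time": time; "joints": joint angles; "joint_vel": joint speeds; "joint_efforts": joint torques, N m; "ee_pos": TCP position; "tool_rot": TCP orientation; "contact_force": force on the tool from outside, world axes, zero at the start; "moment": the same for the moment, N m; "width": finger opening in mm; "gripper_force": force on a finger pad.
Only numpy, scipy, OpenCV 4.12 (cv2) and the standard library are available. Lean on these libraries where they do the work, as an engineer would, in place of code of your own. Each camera call takes 0.05 s, during which the arm holds its last target. There are 200 camera calls.

TASK

Take the orange pin tool from its stand, hold the analyser's recessed red release button down with it and, keeping it pressed, push the filter slide out as far as it goes. Stand the pin tool back in a hole of the stand. Lift the dark used filter cartridge off the slide, keep it upright so that no dust spills, and set it down gently and upright in the blue tray; leave the slide out and the other things on the desk where they are.

Things in the scene. Friction and masses are not known exactly. Their poses are not given: they have to be found in the camera images.
- analyser: Ivory desktop breath analyser, fixed, 300 (x) x 250 (y) x 156 high; origin at the centre of its underside. Its front looks along its own -x. The front 110 mm (x -150 to -40) is a ledge 35 mm high; behind it the hood, 116 mm high (156 mm from x = +55 on). A blue filter slide comes out of a slot in the hood (y -42 to +42, up to 102 mm high) and moves along the analyser's -x.
- slide_head (a point): Centre of the top face of the slide's head, a blue block 60 (x) x 50 (y), top 85 mm above the desk. Here is the mouth of the button's bore: 11 mm wide, countersunk to 16 mm, ringed in yellow. It moves with the slide, over the ledge, between two guide rails (76 mm over their outsides, tops 49 mm above the desk).
- filter_slide (a joint): Travel of the filter slide, m: 0 = home and latched, 0.080 = fully out at its stop. About 1.5 N of friction; it stays where it is left. Locked until the button is about 4 mm down; if the button is let up at home it locks again. The pin in the bore bears on the bore's side and so carries the slide along.
- release_button (a joint): How far the red button at the bottom of the bore is pressed, m: 0 to 0.005 (stop). Spring: about 2 N to start, 5.6 N at the stop. Too deep and narrow for fingers. It travels with the slide.
- button_top (a point): Centre of the top face of the red button (9 mm across), 10 mm below the top of the slide's head, 75 mm above the desk when up; 70 mm ahead (-x) of the analyser's origin when the slide is home.
- tool_stand: Grey tool stand, fixed block 115 (x) x 58 (y) x 50 high; origin at the centre of its underside. Two upright 14 mm through holes on its x axis, 55 mm apart: one has the pin tool, the other the screwdriver.
- stand_hole0 (a point): Centre of the mouth of the stand's hole at its -x end, on the stand's top, 50 mm above the desk.
- stand_hole1 (a point): The same for the hole at its +x end.
- pin_handle (a point): Middle of the square orange handle of the pin tool (about 60 g); z along the tool, away from the pin. Handle 14 x 14 mm, 56 mm long. Below it a steel collar 22 mm across, 4 mm thick, which rests on the stand's top, its underside 32 mm below this point; then the steel pin, 5 mm thick, 45 mm long. It stands upright in the stand, its sides in line with the stand's.
- pin_tip (a point): End of the pin, 77 mm below the middle of the handle on the tool's axis.
- screwdriver: Small black screwdriver with a round handle and a blue band, 58 mm tall above the stand, in the other hole of the stand; origin on its axis at the stand's top. Bystander.
- used_filter_mid (a point): Centre of the used cartridge: dark grey box, dirty brown top, 56 (x) x 36 (y) x 34 high, 40-85 g. Loose on the slide's tray, x in line with the analyser's, centre 79 mm above the desk, 62 mm behind (+x of) the button; under the hood until the slide is out. Lugs 8 mm high hold its corners; the middle 40 mm of its long sides is free to below its underside (tray floor 62 mm up, 34 mm wide).
- used_tray: Blue open tray for used filters, fixed, 155 (x) x 125 (y) x 26 high, walls and floor 4 mm thick; origin at the centre of its underside.
- new_filter_mid (a point): Centre of the new filter cartridge, white, same size, standing on the desk. Bystander.
- mouse: Black computer mouse, 104 x 60 x 33, origin under its centre. Bystander.
- scanner: Black hand barcode scanner lying on the desk, 180 x 70 x 50. Bystander.
- gel_bottle: Clear bottle with a blue cap, 56 across, 150 tall. Bystander.
- label_roll: Roll of paper labels standing on end, 76 across, 50 tall. Bystander.
- mug: White mug, 80 across, 92 tall. Bystander.
- pill_jar: Amber jar, 40 across, 55 tall. Bystander.
Mind the look-alikes: they are no part of the job. There is more than one size of the used_tray; the one meant has the size given above.

How it is judged (in metres and radians):
On the way, in this order (a step that is already met when the one before it is completed fails the run):
1. the pin holds the release button down, the slide at home or just leaving it (value of joint release_button above 0.0035 m and contact force between pin_tool and release_button above 1 N and value of joint filter_slide below 0.03 m), for 0.05 s.
2. the filter slide is out to its stop (value of joint filter_slide above 0.072 m), for 0.1 s.
At the end, for the whole second after the job is handed in: The slide is out to within 8 mm of its stop; the pin tool stands upright (within 0.1 rad) in a hole of the stand, its collar down on the stand's top; the used cartridge stands upright (within 0.1 rad) on the floor of the blue tray; all is let go (value of joint filter_slide above 0.072 m and z of pin_handle in the frame of tool_stand between 0.079 and 0.086 m and angle between each of pin_handle, used_filter_mid's own z axis and vertical below 0.1 rad and (horizontal distance between pin_handle and stand_hole0 below 0.01 m or horizontal distance between pin_handle and stand_hole1 below 0.01 m) and x of used_filter_mid in the frame of used_tray between -0.055 and 0.055 m and y of used_filter_mid in the frame of used_tray between -0.045 and 0.045 m and z of used_filter_mid in the frame of used_tray between 0.017 and 0.025 m); the robot touches nothing.
It fails at once if the used cartridge is dropped from more than about 25 mm (linear speed of used_filter above 0.7 m/s and contact force between the fingers and used_filter below 0.1 N).
It fails at once if the used cartridge is tipped by more than about 30 degrees (angle between used_filter_mid's own z axis and vertical above 0.5 rad).
It fails at once if a bystander is pushed more than 30 mm or the screwdriver lifted out (distance of any of screwdriver, new_filter_mid, mouse, scanner, gel_bottle, label_roll, mug, pill_jar from where it was at the start of the episode above 0.03 m).
It also fails if it takes over 61 s, if anything falls off the work surface, if the arm or the gripper's body presses on something with over 40 N, if the wrist force passes 120 N, or if a joint passes its speed limit or range.

## Working session

There is one attempt and no reset: what is moved stays moved. The work goes in short steps, Python scripts to look and compute and a shell command to move; the robot and the scene stay as the last step left them, time stands still between calls to the robot, and variables do not carry over. Pictures are saved under pics/ and viewed, at most 15 in all, crops included, and the job is handed in when it is done.

```bash
ls; mkdir -p pics; cat > h.py <<'E'
import numpy as np, cv2
from station import robot
def cap(n,save=None):
    cal=robot.calibration(n); p,d=robot.capture(n)
    if save: cv2.imwrite('pics/'+save,cv2.cvtColor(p,cv2.COLOR_RGB2BGR))
    return p,d,cal
def ray(cal,px,fish=False):
    K=np.array(cal['intrinsics']);R=np.array(cal['R']);t=np.array(cal['t'])
    x=(px[0]-K[0,2])/K[0,0];y=(px[1]-K[1,2])/K[1,1]
    if fish:
        r=np.hypot(x,y);s=np.sin(r)/r if r>1e-9 else 1;v=np.array([x*s,y*s,np.cos(r)])
    else: v=np.array([x,y,1.])
    return -R.T@t,R.T@v
def atz(cal,px,z,fish=False):
    c,v=ray(cal,px,fish); return c+v*(z-c[2])/v[2]
def dep(cal,px,d,fish=False):
    c,v=ray(cal,px,fish); vc=np.array(cal['R'])@v
    q=d[int(px[1])-1:int(px[1])+2,int(px[0])-1:int(px[0])+2]; q=q[q>0]
    return c+v*(np.median(q)/vc[2]) if len(q) else None
E
python3 - <<'E'
from h import *
np.set_printoptions(precision=1,suppress=True)
print(robot.tcp_to_grasp,robot.state())
H=dict(slide_head=85,button_top=75,stand_hole0=50,stand_hole1=50,pin_handle=82,screwdriver=50,used_tray=0,tool_stand=0,analyser=0,new_filter_mid=17,used_filter_mid=79)
for n in('scene','top'):
    p,d,cal=cap(n,n+'0.png')
    for k,z in H.items():
        for r in robot.pinpoint(k,n)[:3]:
            print(n,k,round(r['score'],2),np.array(r['position']),atz(cal,r['position'],z),dep(cal,r['position'],d))
E
```

```text
pics
18.700000000000003 {'time': 0.0, 'joints': array([ 1.1,  0.1,  1.5,  0. ,  1.5, -0.1]), 'joint_vel': array([ 0., -0.,  0.,  0., -0., -0.]), 'joint_efforts': array([ -0. , -56.9, -50.1,  -0. ,   0. ,  -0. ]), 'ee_pos': array([197.5, 566. , 230.2]), 'tool_rot': array([-3.1, -0. ,  2.8]), 'contact_force': array([-0.4,  0.5,  0.1]), 'moment': array([-0.,  0., -0.]), 'gripper_force': 0.0, 'width': 85.19109825771766}
scene slide_head 0.89 [261.7 234.2] [606.9 -86.2  85. ] [604.  -88.1  79.9]
scene stand_hole0 0.73 [378.7 231.5] [452.9 196.   50. ] [455.3 196.6  53.6]
scene stand_hole0 0.68 [387.6 218.7] [402.1 204.4  50. ] [405.  205.   54.1]
scene stand_hole0 0.47 [347.3 333.2] [771.9 228.   50. ] [779.  230.1  66.2]
scene stand_hole1 0.73 [378.7 231.5] [452.9 196.   50. ] [455.3 196.6  53.6]
scene stand_hole1 0.68 [387.6 218.7] [402.1 204.4  50. ] [405.  205.   54.1]
scene stand_hole1 0.47 [347.3 333.2] [771.9 228.   50. ] [779.  230.1  66.2]
scene pin_handle 0.67 [381.2 222.1] [442.3 196.8  82. ] [455.  199.8 100.4]
scene screwdriver 0.68 [388.7 216.8] [394.7 205.1  50. ] [401.5 20
[... 1129 characters left out ...]
 0. ] [634.5 275.8   3.6]
top used_tray 0.68 [150.3 310.7] [331.2 620.8   0. ] [331.7 618.8   5.4]
top used_tray 0.56 [237.5 316.1] [307.8 341.7   0. ] [308.1 341.1   3.5]
top tool_stand 0.77 [282.  281.6] [414.8 197.2   0. ] [416.3 193.5  49. ]
top tool_stand 0.42 [278.2 289.6] [389.4 209.9   0. ] [394.1 201.3 100.6]
top tool_stand 0.21 [282.1 270.9] [449.3 196.4   0. ] [449.6 191.4  64.7]
top analyser 0.56 [388.2 236.2] [ 554.5 -151.     0. ] [ 546.6 -131.7  117.5]
top analyser 0.51 [308.3 173.2] [767.7 105.2   0. ] [755.9 104.5  54.8]
top new_filter_mid 0.52 [218.8 261.6] [483.5 396.9  17. ] [483.1 393.2  34.3]
top used_filter_mid 0.71 [182.  249.2] [522.7 495.8  79. ] [526.3 518.    4.8]
```

View pics/top0.png

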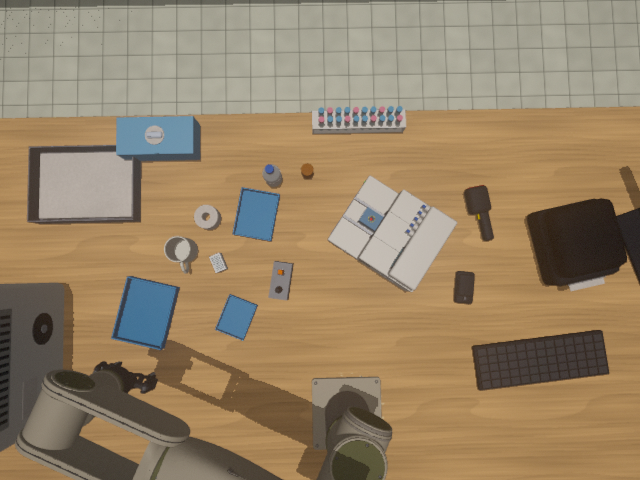

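View pics/scene0.png

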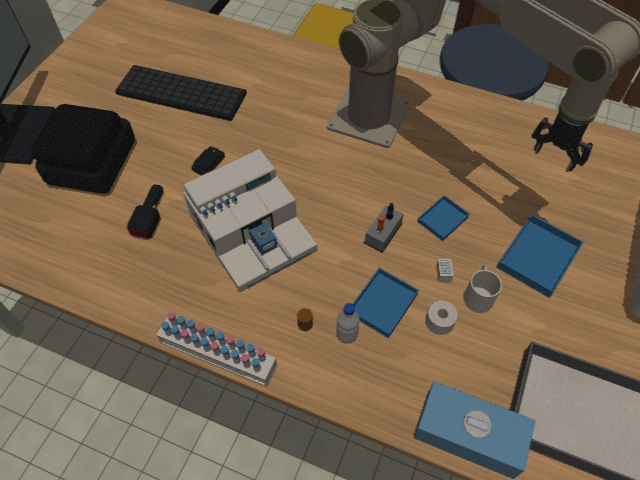

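The top view shows the tool stand at (281,280) with the orange pin at (281,271) and the black screwdriver at (279,289). The slide head is at (371,218). There are three blue trays: (257,214), (147,313) and (237,317). Next I measure sizes and yaws.

```bash
python3 - <<'E'
from h import *
np.set_printoptions(precision=1,suppress=True)
p,d,cal=cap('top')
K=np.array(cal['intrinsics']);R=np.array(cal['R']);t=np.array(cal['t'])
v,u=np.mgrid[:480,:640]
P=np.stack([(u-K[0,2])/K[0,0]*d,(v-K[1,2])/K[1,1]*d,d],-1)
W=(P-t)@R
def rect(m,name):
    q=W[m][:,:2].astype(np.float32); c,s,a=cv2.minAreaRect(q); print(name,len(q),np.array(c),np.array(s),a, 'z',np.median(W[m][:,2]))
x,y,z=W[...,0],W[...,1],W[...,2]; ok=d>0
A=ok&(abs(x-560)<170)&(abs(y+130)<200)
for lo,hi in((30,40),(112,120),(152,160),(82,89),(30,160)): rect(A&(z>lo)&(z<hi),('an',lo))
S=ok&(abs(x-425)<75)&(abs(y-197)<55)
rect(S&(z>45)&(z<55),'stand')
rect(S&(z>85),'handles')
h=cv2.cvtColor(p,cv2.COLOR_RGB2HSV); blue=(h[...,0]>98)&(h[...,0]<115)&(h[...,1]>130)
for c in((635,276),(331,621),(308,341)):
    rect(ok&blue&(z<35)&(np.hypot(x-c[0],y-c[1])<135),c)
cv2.imwrite('pics/crop.png',cv2.cvtColor(cv2.resize(p[160:320,200:480],None,fx=2.8,fy=2.8,interpolation=cv2.INTER_CUBIC),cv2.COLOR_RGB2BGR))
E
```

```text
('an', 30) 1895 [ 573.  -130.8] [270.2 250.5] 55.661865234375 z 35.093352491121166
('an', 112) 2164 [ 540.2 -178.9] [172.1 250.3] 56.18529510498047 z 116.29637884325493
('an', 152) 2133 [ 508.4 -224.5] [ 91.1 239.8] 55.23173522949219 z 156.19619579776517
('an', 82) 254 [ 540.4 -109.5] [124.7 286.2] 88.7132797241211 z 85.09051788531525
('an', 30) 7872 [ 565.7 -141.3] [295.6 252.8] 55.661865234375 z 116.20969881066915
stand 563 [419.9 200.4] [ 58.  115.1] 80.57837677001953 z 50.25802002147707
handles 52 [420.1 200.8] [16.2 67.6] 81.97940826416016 z 105.79939985035348
(635, 276) 0 [0. 0.] [0. 0.] 0.0 z nan
(331, 621) 2327 [329.1 628.4] [155.  194.5] 76.16020965576172 z 5.40556430603385
(308, 341) 0 [0. 0.] [0. 0.] 0.0 z nan
  return _methods._mean(a, axis=axis, dtype=dtype,
  ret = ret.dtype.type(ret / rcount)
```

View pics/crop.png

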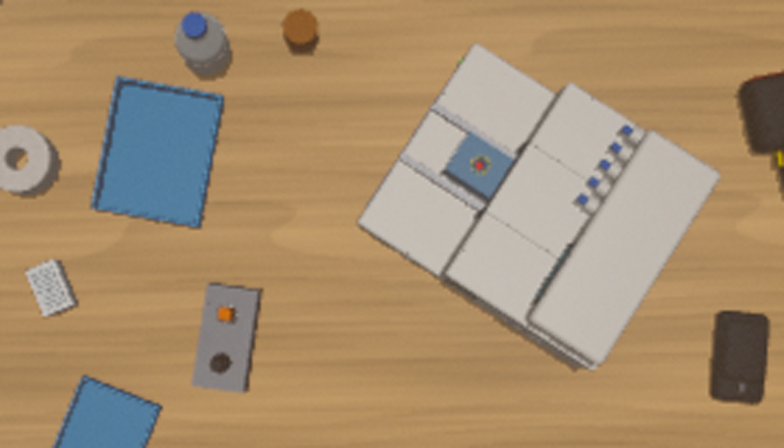

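Tray (257,214) looks like the 155x125 one. (147,313) measures 155x195, so it is too large, and (237,317) is too small. Next: the tray size check, the button position and the first move.

```bash
cat >> h.py <<'E'
from scipy.spatial.transform import Rotation as Ro
def go(x,y,z,yawdeg):
    s=robot.state(); A=Ro.from_euler('xyz',s['tool_rot'])
    best=min([yawdeg,yawdeg+180],key=lambda a:abs((Ro.from_euler('xyz',[180,0,a],degrees=True).inv()*A).magnitude()))
    T=Ro.from_euler('xyz',[180,0,best],degrees=True)
    rv=(A.inv()*T).as_rotvec()/1.5
    sh=T.inv().apply(np.array([x,y,z])-s['ee_pos'])/60
    print('t %.2f pos'%s['time'],s['ee_pos'].round(1),'rot',np.degrees(s['tool_rot']).round(1),'w',s['width'].__round__(1),'F',s['contact_force'].round(1))
    print('  first turn',rv.round(3),'then shift',sh.round(3),'max',abs(sh).max().round(2))
E
python3 - <<'E'
from h import *
np.set_printoptions(precision=1,suppress=True)
p,d,cal=cap('top')
for px in((371.4,218.2),): print('button',atz(cal,px,85))
for r in robot.cut_out('used_tray','top'):
    ys,xs=np.nonzero(r['mask']); q=np.array([atz(cal,(a,b),15)[:2] for a,b in zip(xs,ys)],np.float32)
    print('tray',r['score'],np.array(r['position']),cv2.minAreaRect(q))
go(447,196,200,-9.4)
E
```

```text
button [605.4 -87.1  85. ]
tray 0.94 [237.4 314.9] ((306.2908020019531, 344.93060302734375), (97.58240509033203, 120.93534851074219), 67.56803131103516)
tray 0.85 [149.9 310.8] ((327.2899169921875, 631.764892578125), (176.23651123046875, 208.25531005859375), 75.57792663574219)
tray 0.73 [257.2 213.7] ((635.5701293945312, 277.22467041015625), (129.59246826171875, 158.53419494628906), 78.59022521972656)
t 1.35 pos [197.7 566.5 231.3] rot [-180.    -0.   160.8] w 85.5 F [-0.   0.2  0.9]
  first turn [-0.  -0.  -0.1] then shift [-5.1 -5.4  0.5] max 5.41
```

The tray at (635,277), about 158x130, is the one meant.

```bash
sed -i "s/rv.round(3)/rv.round(3).tolist()/;s/sh.round(3)/sh.round(3).tolist()/" h.py
python3 -m pendant '[{"wz":-0.11},{"dx":-0.9,"dy":-0.9},{"dx":-0.9,"dy":-0.9},{"dx":-0.9,"dy":-0.9},{"dx":-0.9,"dy":-0.9},{"dx":-0.9,"dy":-0.9},{"dx":-0.6,"dy":-0.9,"dz":0.5},{},{}]' 0.2 30
python3 - <<'E'
from h import *
go(447,196,200,-9.4)
p,d,cal=cap('wrist','w1.png')
for k,z in dict(pin_handle=82,stand_hole0=50,screwdriver=50,tool_stand=0).items():
    for r in robot.pinpoint(k,'wrist')[:3]: print(k,round(r['score'],2),np.array(r['position']).round(1),atz(cal,r['position'],z,True).round(1))
E
```

```text
t 1.35 pos [197.7 566.5 231.3] rot [-180.    -0.   160.8] w 85.5 F [-0.   0.2  0.9]
  first turn [-0.0, -0.0, -0.115] then shift [-5.108, -5.413, 0.521] max 5.41
stand_hole0 0.76 [118.  435.2] [390.6 209.   50. ]
stand_hole0 0.59 [131.4 464. ] [448.8 191.   50. ]
screwdriver 0.92 [115.  437.6] [394.4 200.   50. ]schema error: expected keys dx, dy, dz, wx, wy, wz
```

View pics/w1.png

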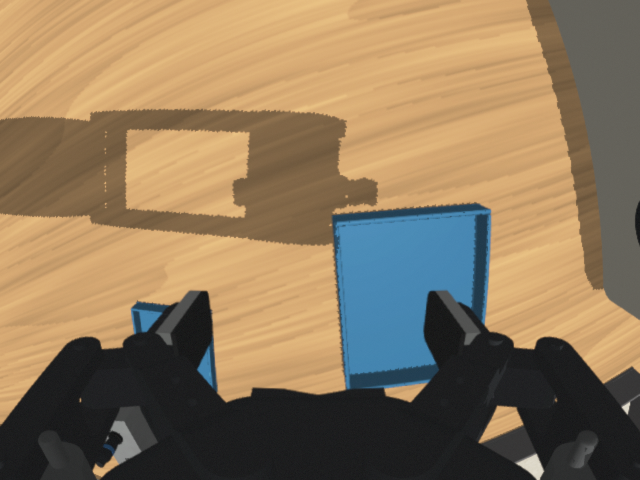

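The move was refused because every row needs all six keys. The picture shows the start pose, with the large tray below the fingers at (415,300).

```bash

python3 -m pendant '[{"dx":0,"dy":0,"dz":0,"wx":0,"wy":0,"wz":-0.115},{"dx":-0.85,"dy":-0.9,"dz":0,"wx":0,"wy":0,"wz":0},{"dx":-0.85,"dy":-0.9,"dz":0,"wx":0,"wy":0,"wz":0},{"dx":-0.85,"dy":-0.9,"dz":0,"wx":0,"wy":0,"wz":0},{"dx":-0.85,"dy":-0.9,"dz":0,"wx":0,"wy":0,"wz":0},{"dx":-0.85,"dy":-0.9,"dz":0,"wx":0,"wy":0,"wz":0},{"dx":-0.85,"dy":-0.9,"dz":0.5,"wx":0,"wy":0,"wz":0},{"dx":0,"dy":0,"dz":0,"wx":0,"wy":0,"wz":0},{"dx":0,"dy":0,"dz":0,"wx":0,"wy":0,"wz":0},{"dx":0,"dy":0,"dz":0,"wx":0,"wy":0,"wz":0}]' 0.2 30
python3 - <<'E'
from h import *
go(447,196,200,-9.4)
p,d,cal=cap('wrist','w2.png')
for k,z in dict(pin_handle=82,stand_hole0=50,screwdriver=50,tool_stand=0).items():
    for r in robot.pinpoint(k,'wrist')[:3]: print(k,round(r['score'],2),np.array(r['position']).round(1),atz(cal,r['position'],z,True).round(1))
E
```

```text
time: 2.85
ee_pos: [404.6, 260.7, 208.5]
tool_rot: [3.141, 0.001, 2.98]
contact_force: [-0.4, -0.7, -0.2]
width: 51.3
gripper_force: 0.0
t 2.85 pos [404.6 260.7 208.5] rot [179.9   0.  170.7] w 51.3 F [-0.4 -0.7 -0.2]
  first turn [0.001, 0.0, 0.002] then shift [-0.874, -0.948, 0.142] max 0.95
pin_handle 0.62 [247.  295.2] [448.4 195.1  82. ]
stand_hole0 0.84 [251.  215.2] [391.  205.3  50. ]
stand_hole0 0.64 [252.1 277.7] [445.6 194.5  50. ]
screwdriver 0.62 [249.7 217. ] [392.3 203.9  50. ]
tool_stand 0.76 [262.4 234.1] [420. 202.   0.]
```

View pics/w2.png

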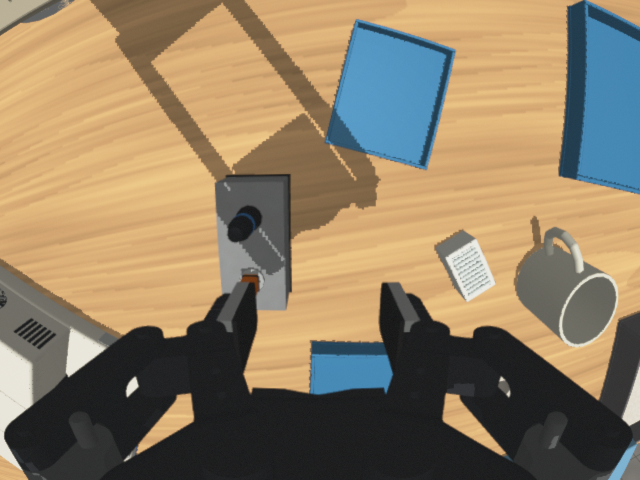

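The wrist view shows the pin handle at (250,280) by the left finger and the screwdriver at (245,222). All estimates put the pin at about (447,195.5), with the handle in line with the stand.

```bash

python3 -m pendant '[{"dx":-0.44,"dy":-0.48,"dz":0,"wx":0,"wy":0,"wz":0},{"dx":-0.44,"dy":-0.48,"dz":0,"wx":0,"wy":0,"wz":0},{"dx":0,"dy":0,"dz":0.6,"wx":0,"wy":0,"wz":0},{"dx":0,"dy":0,"dz":0,"wx":0,"wy":0,"wz":0},{"dx":0,"dy":0,"dz":0,"wx":0,"wy":0,"wz":0}]'
python3 - <<'E'
from h import *
go(447,195.5,66,-9.4)
p,d,cal=cap('wrist','w3.png')
for k,z in dict(pin_handle=82,stand_hole0=50,screwdriver=50).items():
    for r in robot.pinpoint(k,'wrist')[:3]: print(k,round(r['score'],2),np.array(r['position']).round(1),atz(cal,r['position'],z,True).round(1))
E
```

```text
time: 3.72
ee_pos: [447.6, 194.5, 172.7]
tool_rot: [3.141, 0.0, 2.979]
contact_force: [-0.1, 0.1, -0.5]
width: 51.0
gripper_force: 0.0
t 3.73 pos [447.6 194.5 172.7] rot [180.    0.  170.7] w 51.0 F [-0.1  0.1 -0.5]
  first turn [0.0, 0.0, 0.001] then shift [0.012, 0.014, 1.779] max 1.78
pin_handle 0.57 [320.3 243. ] [447.9 194.8  82. ]
stand_hole0 0.96 [319.6 155.5] [393.4 203.4  50. ]
stand_hole0 0.73 [320.  229.2] [446.5 195.   50. ]
screwdriver 0.58 [316.6 155.7] [393.2 201.3  50. ]
```

View pics/w3.png

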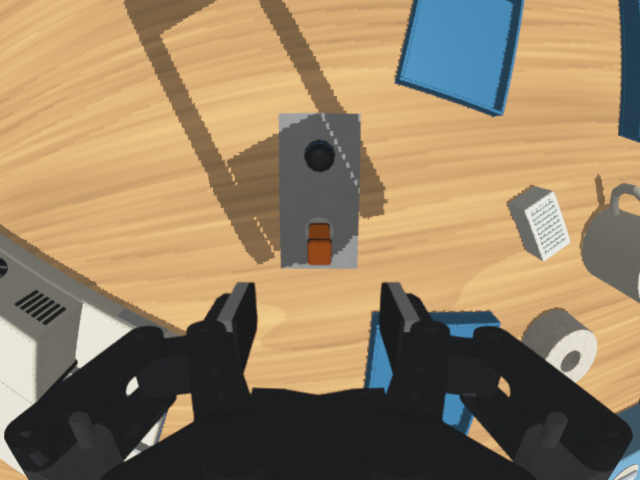

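The handle at (319,243) is midway between the fingers and square to them. I descend and grip.

```bash

python3 -m pendant '[{"dx":0,"dy":0,"dz":0.6,"wx":0,"wy":0,"wz":0},{"dx":0,"dy":0,"dz":0.6,"wx":0,"wy":0,"wz":0},{"dx":0,"dy":0,"dz":0.56,"wx":0,"wy":0,"wz":0},{"dx":0,"dy":0,"dz":0,"wx":0,"wy":0,"wz":0},{"dx":0,"dy":0,"dz":0,"wx":0,"wy":0,"wz":0}]'
python3 -m pendant '[{"dx":0,"dy":0,"dz":0,"wx":0,"wy":0,"wz":0},{"dx":0,"dy":0,"dz":0,"wx":0,"wy":0,"wz":0},{"dx":0,"dy":0,"dz":0,"wx":0,"wy":0,"wz":0},{"dx":0,"dy":0,"dz":0,"wx":0,"wy":0,"wz":0},{"dx":0,"dy":0,"dz":0,"wx":0,"wy":0,"wz":0},{"dx":0,"dy":0,"dz":0,"wx":0,"wy":0,"wz":0}]' -1 60
```

```text
time: 4.55
ee_pos: [448.6, 194.4, 68.0]
tool_rot: [3.141, 0.002, 2.979]
contact_force: [0.9, -0.9, -0.5]
width: 51.4
gripper_force: 0.0
time: 5.3
ee_pos: [448.6, 194.3, 67.7]
tool_rot: [3.141, 0.002, 2.978]
contact_force: [0.0, 0.6, 6.4]
width: 13.4
gripper_force: 58.3
```

```bash

python3 -m pendant '[{"dx":0,"dy":0,"dz":-0.5,"wx":0,"wy":0,"wz":0},{"dx":0,"dy":0,"dz":-0.8,"wx":0,"wy":0,"wz":0},{"dx":0,"dy":0,"dz":-0.7,"wx":0,"wy":0,"wz":0},{"dx":0,"dy":0,"dz":0,"wx":0,"wy":0,"wz":0}]'
python3 - <<'E'
from h import *
go(605.5,-85,183,-9.4)
E
```

```text
time: 5.8
ee_pos: [450.2, 194.8, 190.9]
tool_rot: [3.138, 0.007, 2.978]
contact_force: [0.8, 0.1, -1.2]
width: 13.1
gripper_force: 58.4
t 5.80 pos [450.2 194.8 190.9] rot [179.8   0.4 170.6] w 13.1 F [ 0.8  0.1 -1.2]
  first turn [0.002, 0.005, 0.001] then shift [-3.316, -4.178, 0.132] max 4.18
```

```bash

python3 -m pendant '[{"dx":-0.4,"dy":-0.5,"dz":0,"wx":0,"wy":0,"wz":0},{"dx":-0.65,"dy":-0.85,"dz":0,"wx":0,"wy":0,"wz":0},{"dx":-0.65,"dy":-0.85,"dz":0,"wx":0,"wy":0,"wz":0},{"dx":-0.65,"dy":-0.8,"dz":0,"wx":0,"wy":0,"wz":0},{"dx":-0.4,"dy":-0.5,"dz":0,"wx":0,"wy":0,"wz":0},{"dx":-0.3,"dy":-0.2,"dz":0,"wx":0,"wy":0,"wz":0},{"dx":0,"dy":0,"dz":0,"wx":0,"wy":0,"wz":0},{"dx":0,"dy":0,"dz":0,"wx":0,"wy":0,"wz":0}]'
python3 - <<'E'
from h import *
go(605.5,-85,183,-9.4)
for n in('wrist','scene'):
  p,d,cal=cap(n,n+'4.png')
  for k,z in dict(slide_head=85,button_top=75).items():
    for r in robot.pinpoint(k,n)[:3]: print(n,k,round(r['score'],2),np.array(r['position']).round(1),atz(cal,r['position'],z,n=='wrist').round(1))
  if n=='wrist':
    for r in robot.pinpoint('pin_tip',n)[:2]:
        c,v=ray(cal,r['position'],True); print('tip',r['score'],np.array(r['position']).round(1),atz(cal,r['position'],robot.state()['ee_pos'][2]-63,True).round(1))
    h=cv2.cvtColor(p,cv2.COLOR_RGB2HSV); m=(((h[...,0]<6)|(h[...,0]>174))&(h[...,1]>130)&(h[...,2]>80)).astype(np.uint8)
    n_,l,st,ce=cv2.connectedComponentsWithStats(m)
    for i in range(1,n_):
        if st[i,4]>8: print('red',st[i,4],ce[i].round(1),atz(cal,ce[i],75,True).round(1))
E
```

```text
time: 6.8
ee_pos: [589.6, -51.1, 185.3]
tool_rot: [3.141, -0.002, 2.979]
contact_force: [-1.0, -1.0, -0.6]
width: 13.1
gripper_force: 58.6
t 6.80 pos [589.6 -51.1 185.3] rot [ 1.800e+02 -1.000e-01  1.707e+02] w 13.1 F [-1.  -1.  -0.6]
  first turn [0.0, -0.001, 0.001] then shift [-0.354, -0.515, 0.038] max 0.51
wrist slide_head 0.83 [272.1 267. ] [604.  -86.9  85. ]
wrist button_top 0.6 [272.6 262.1] [603.7 -87.7  75. ]
tip 0.92 [319.8 250.4] [586.  -50.7 123.3]
red 95 [272.5 263.3] [604.6 -87.9  75. ]
scene slide_head 0.78 [263.1 234.9] [607.5 -81.7  85. ]
```

View pics/wrist4.png

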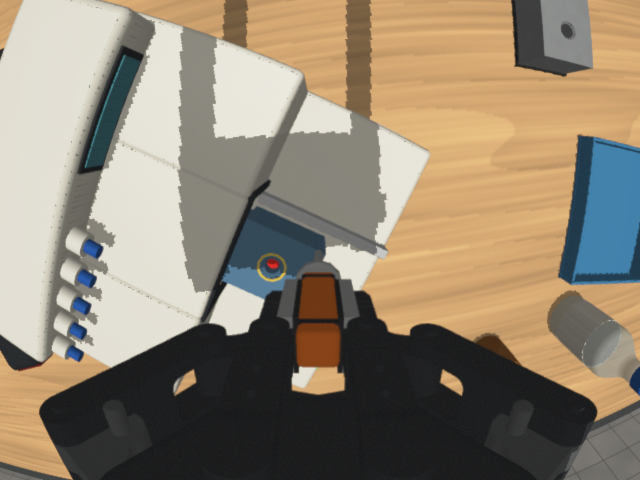

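The red button at (272,264) lies inside the yellow ring and the pin tip is at (320,250). I move above the button, just over the head, and look again.

```bash

python3 -m pendant '[{"dx":-0.39,"dy":-0.56,"dz":0,"wx":0,"wy":0,"wz":0},{"dx":0,"dy":0,"dz":0.45,"wx":0,"wy":0,"wz":0},{"dx":0,"dy":0,"dz":0,"wx":0,"wy":0,"wz":0},{"dx":0,"dy":0,"dz":0,"wx":0,"wy":0,"wz":0}]'
python3 - <<'E'
from h import *
go(607,-88,155,-9.4)
for n in('wrist','scene'):
  p,d,cal=cap(n)
  c=p[150:350,220:420] if n=='wrist' else p[170:270,200:300]
  cv2.imwrite('pics/%s5.png'%n,cv2.cvtColor(cv2.resize(c,(600,600) ,interpolation=cv2.INTER_CUBIC),cv2.COLOR_RGB2BGR))
  for k,z in dict(slide_head=85,button_top=75,pin_tip=robot.state()['ee_pos'][2]-63).items():
    for r in robot.pinpoint(k,n)[:2]: print(n,k,round(r['score'],2),np.array(r['position']).round(1),atz(cal,r['position'],z,n=='wrist').round(1))
import os
a=cv2.imread('pics/wrist5.png');b=cv2.imread('pics/scene5.png')
cv2.imwrite('pics/both5.png',cv2.resize(np.hstack([a,b]),(800,400)))
E
```

```text
time: 7.65
ee_pos: [608.1, -88.4, 159.9]
tool_rot: [3.142, 0.0, 2.979]
contact_force: [0.6, -0.3, 0.3]
width: 13.5
gripper_force: 58.7
t 7.65 pos [608.1 -88.4 159.9] rot [180.    0.  170.7] w 13.5 F [ 0.6 -0.3  0.3]
  first turn [0.0, 0.0, 0.001] then shift [0.019, 0.003, 0.082] max 0.08
wrist slide_head 0.82 [322.7 242.5] [603.9 -86.   85. ]
wrist button_top 0.66 [320.1 238.7] [604.  -87.6  75. ]
wrist pin_tip 0.83 [320.9 251. ] [605.3 -87.5  97.4]
wrist pin_tip 0.62 [319.5 243.9] [600.9 -87.6  97.4]
scene slide_head 0.89 [263.9 236.7] [611.9 -77.2  85. ]
scene slide_head 0.26 [384.  300.2] [667.7 284.9  85. ]
scene button_top 0.66 [384.5 236.5] [478.9 220.1  75. ]
scene button_top 0.34 [444.5 270. ] [517.3 400.5  75. ]
scene pin_tip 0.39 [262.9 233.9] [611.9 -79.   97.4]
```

View pics/both5.png

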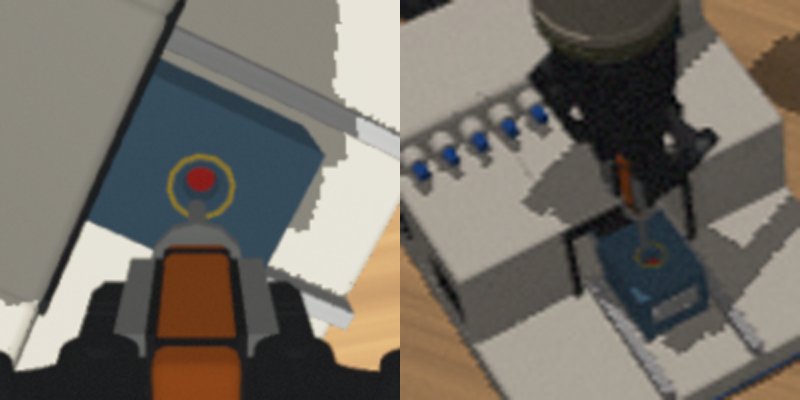

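Left, the red button sits in the yellow ring at crop (201,183), with the pin tip just behind at (197,207). Right, the tip is above the ring. I nudge by about 1.5 mm and go down.

```bash

python3 -m pendant '[{"dx":0.024,"dy":0.013,"dz":0.1,"wx":0,"wy":0,"wz":0},{"dx":0,"dy":0,"dz":0.15,"wx":0,"wy":0,"wz":0},{"dx":0,"dy":0,"dz":0.1,"wx":0,"wy":0,"wz":0},{"dx":0,"dy":0,"dz":0,"wx":0,"wy":0,"wz":0},{"dx":0,"dy":0,"dz":0,"wx":0,"wy":0,"wz":0}]'
python3 -m pendant '[{"dx":0,"dy":0,"dz":0.05,"wx":0,"wy":0,"wz":0},{"dx":0,"dy":0,"dz":0,"wx":0,"wy":0,"wz":0},{"dx":0,"dy":0,"dz":0,"wx":0,"wy":0,"wz":0}]'
```

```text
time: 8.68
ee_pos: [606.8, -87.8, 138.3]
tool_rot: [-3.142, -0.0, 2.978]
contact_force: [-0.3, 0.0, -1.4]
width: 13.3
gripper_force: 58.8
time: 9.05
ee_pos: [607.2, -87.8, 135.8]
tool_rot: [-3.142, 0.001, 2.978]
contact_force: [0.2, -0.3, 2.6]
width: 13.3
gripper_force: 58.9
```

```bash

python3 -m pendant '[{"dx":0,"dy":0,"dz":0.04,"wx":0,"wy":0,"wz":0},{"dx":0,"dy":0,"dz":0,"wx":0,"wy":0,"wz":0},{"dx":0,"dy":0,"dz":0,"wx":0,"wy":0,"wz":0}]'
python3 -m pendant '[{"dx":0,"dy":0,"dz":0.03,"wx":0,"wy":0,"wz":0},{"dx":0,"dy":0,"dz":0,"wx":0,"wy":0,"wz":0},{"dx":0,"dy":0,"dz":0,"wx":0,"wy":0,"wz":0}]'
```

```text
time: 9.43
ee_pos: [607.1, -87.8, 133.2]
tool_rot: [3.142, 0.001, 2.978]
contact_force: [0.9, 0.3, 3.8]
width: 13.3
gripper_force: 59.2
time: 9.8
ee_pos: [607.3, -87.8, 131.7]
tool_rot: [3.142, 0.001, 2.978]
contact_force: [-0.7, 0.7, 6.4]
width: 12.9
gripper_force: 59.7
```

```bash

python3 -m pendant '[{"dx":0,"dy":0,"dz":0.02,"wx":0,"wy":0,"wz":0},{"dx":0,"dy":0,"dz":0,"wx":0,"wy":0,"wz":0},{"dx":-0.035,"dy":0.075,"dz":0,"wx":0,"wy":0,"wz":0},{"dx":-0.07,"dy":0.15,"dz":0,"wx":0,"wy":0,"wz":0},{"dx":-0.07,"dy":0.15,"dz":0,"wx":0,"wy":0,"wz":0},{"dx":0,"dy":0,"dz":0,"wx":0,"wy":0,"wz":0},{"dx":0,"dy":0,"dz":0,"wx":0,"wy":0,"wz":0}]'
```

```text
time: 10.68
ee_pos: [621.7, -67.0, 131.3]
tool_rot: [3.141, 0.002, 2.979]
contact_force: [-0.2, 1.1, 11.0]
width: 13.3
gripper_force: 60.0
```

```bash

python3 -m pendant '[{"dx":-0.07,"dy":0.15,"dz":0,"wx":0,"wy":0,"wz":0},{"dx":-0.07,"dy":0.15,"dz":0,"wx":0,"wy":0,"wz":0},{"dx":-0.07,"dy":0.15,"dz":0,"wx":0,"wy":0,"wz":0},{"dx":-0.07,"dy":0.15,"dz":0,"wx":0,"wy":0,"wz":0},{"dx":-0.07,"dy":0.15,"dz":0,"wx":0,"wy":0,"wz":0},{"dx":0,"dy":0,"dz":0,"wx":0,"wy":0,"wz":0},{"dx":0,"dy":0,"dz":0,"wx":0,"wy":0,"wz":0}]'
python3 -m pendant '[{"dx":-0.035,"dy":0.075,"dz":0,"wx":0,"wy":0,"wz":0},{"dx":-0.015,"dy":0.03,"dz":0,"wx":0,"wy":0,"wz":0},{"dx":0,"dy":0,"dz":0,"wx":0,"wy":0,"wz":0},{"dx":0,"dy":0,"dz":0,"wx":0,"wy":0,"wz":0}]'
```

```text
time: 11.55
ee_pos: [649.8, -26.0, 131.3]
tool_rot: [3.141, 0.002, 2.979]
contact_force: [0.6, 0.9, 9.8]
width: 12.9
gripper_force: 60.0
time: 12.05
ee_pos: [653.2, -21.2, 131.1]
tool_rot: [-3.141, 0.001, 2.978]
contact_force: [-2.4, -1.7, 11.5]
width: 12.9
gripper_force: 60.1
```

```bash

python3 -m pendant '[{"dx":-0.03,"dy":0.06,"dz":0,"wx":0,"wy":0,"wz":0},{"dx":0,"dy":0,"dz":0,"wx":0,"wy":0,"wz":0},{"dx":0,"dy":0,"dz":0,"wx":0,"wy":0,"wz":0}]'
```

```text
time: 12.42
ee_pos: [654.6, -18.5, 130.4]
tool_rot: [-3.14, -0.001, 2.978]
contact_force: [-4.4, -3.6, 10.2]
width: 13.2
gripper_force: 60.2
```

Lateral force rises after about 82 mm, so the slide is at its stop. I back off the side pressure, lift, look and return to the stand.

```bash

python3 -m pendant '[{"dx":0.03,"dy":-0.06,"dz":-0.05,"wx":0,"wy":0,"wz":0},{"dx":0,"dy":0,"dz":-0.2,"wx":0,"wy":0,"wz":0},{"dx":0,"dy":0,"dz":-0.4,"wx":0,"wy":0,"wz":0},{"dx":0,"dy":0,"dz":-0.4,"wx":0,"wy":0,"wz":0},{"dx":0,"dy":0,"dz":0,"wx":0,"wy":0,"wz":0},{"dx":0,"dy":0,"dz":0,"wx":0,"wy":0,"wz":0}]'
python3 - <<'E'
from h import *
go(448.6,194.3,190,-9.4)
for n in('wrist','top'):
  p,d,cal=cap(n,n+'6.png')
  for k,z in dict(slide_head=85,button_top=75,used_filter_mid=96,pin_tip=robot.state()['ee_pos'][2]-63).items():
    for r in robot.pinpoint(k,n)[:2]: print(n,k,round(r['score'],2),np.array(r['position']).round(1),atz(cal,r['position'],z,n=='wrist').round(1))
E
```

```text
time: 13.18
ee_pos: [652.2, -20.4, 191.6]
tool_rot: [-3.141, -0.002, 2.978]
contact_force: [-0.3, -0.1, -0.9]
width: 12.9
gripper_force: 58.9
t 13.18 pos [652.2 -20.4 191.6] rot [-1.800e+02 -1.000e-01  1.706e+02] w 12.9 F [-0.3 -0.1 -0.9]
  first turn [-0.0, -0.001, 0.001] then shift [3.933, 2.976, 0.026] max 3.93
wrist slide_head 0.65 [314.3 231.9] [648.3 -23.6  85. ]
wrist used_filter_mid 0.61 [233.6 193.4] [611.2 -71.   96. ]
wrist pin_tip 0.72 [320.6 254.2] [651.5 -20.1 128. ]
top slide_head 0.49 [352.5 206.4] [643.1 -30.   85. ]
top used_filter_mid 0.55 [365.3 218.6] [603.3 -67.1  96. ]
top pin_tip 0.2 [276.9 281. ] [420.7 202.3 128.9]
```

View pics/wrist6.png

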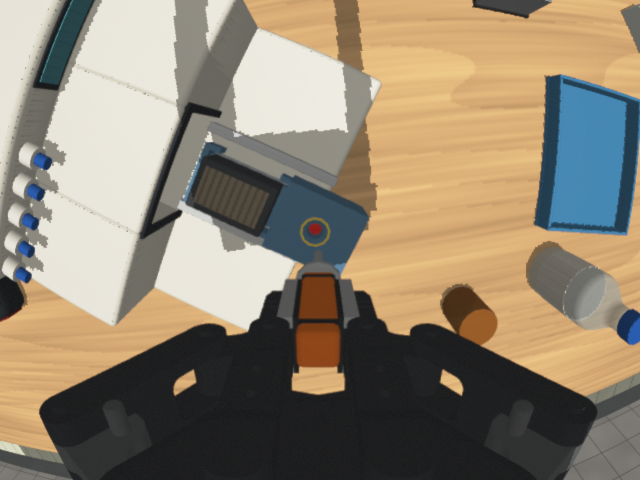

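The slide is out: head ring at (315,231), used cartridge uncovered at (235,193). Back to the stand.

```bash

python3 -m pendant '[{"dx":0.5,"dy":0.4,"dz":0,"wx":0,"wy":0,"wz":0},{"dx":0.8,"dy":0.6,"dz":0,"wx":0,"wy":0,"wz":0},{"dx":0.8,"dy":0.6,"dz":0,"wx":0,"wy":0,"wz":0},{"dx":0.8,"dy":0.6,"dz":0,"wx":0,"wy":0,"wz":0},{"dx":0.7,"dy":0.5,"dz":0,"wx":0,"wy":0,"wz":0},{"dx":0.33,"dy":0.28,"dz":0,"wx":0,"wy":0,"wz":0},{"dx":0,"dy":0,"dz":0,"wx":0,"wy":0,"wz":0},{"dx":0,"dy":0,"dz":0,"wx":0,"wy":0,"wz":0}]'
python3 - <<'E'
from h import *
go(448.6,194.3,130,-9.4)
E
```

```text
time: 14.68
ee_pos: [449.8, 193.9, 193.2]
tool_rot: [-3.142, 0.001, 2.978]
contact_force: [1.0, -0.5, 0.2]
width: 13.2
gripper_force: 58.9
t 14.68 pos [449.8 193.9 193.2] rot [-180.     0.   170.7] w 13.2 F [ 1.  -0.5  0.2]
  first turn [-0.0, 0.001, 0.001] then shift [0.021, 0.004, 1.053] max 1.05
```

```bash

python3 -m pendant '[{"dx":0.02,"dy":0,"dz":0.5,"wx":0,"wy":0,"wz":0},{"dx":0,"dy":0,"dz":0.55,"wx":0,"wy":0,"wz":0},{"dx":0,"dy":0,"dz":0.1,"wx":0,"wy":0,"wz":0},{"dx":0,"dy":0,"dz":0,"wx":0,"wy":0,"wz":0},{"dx":0,"dy":0,"dz":0,"wx":0,"wy":0,"wz":0}]'
python3 - <<'E'
from h import *
go(448.6,194.3,68,-9.4)
n='wrist'
p,d,cal=cap(n)
cv2.imwrite('pics/w7.png',cv2.cvtColor(cv2.resize(p[150:350,220:420],(600,600) ,interpolation=cv2.INTER_CUBIC),cv2.COLOR_RGB2BGR))
for k,z in dict(stand_hole0=50,pin_tip=robot.state()['ee_pos'][2]-63).items():
    for r in robot.pinpoint(k,n)[:2]: print(n,k,round(r['score'],2),np.array(r['position']).round(1),atz(cal,r['position'],z,n=='wrist').round(1))
E
```

```text
time: 15.3
ee_pos: [449.4, 194.5, 125.5]
tool_rot: [3.141, 0.002, 2.978]
contact_force: [-0.3, 0.1, -0.9]
width: 13.0
gripper_force: 58.9
t 15.30 pos [449.4 194.5 125.5] rot [1.799e+02 1.000e-01 1.706e+02] w 13.0 F [-0.3  0.1 -0.9]
  first turn [0.001, 0.001, 0.0] then shift [0.012, -0.005, 0.959] max 0.96
wrist stand_hole0 0.71 [317.3 245. ] [446.5 193.3  50. ]
wrist stand_hole0 0.58 [568.8 359.6] [582.4 386.7  50. ]
wrist pin_tip 0.71 [317.7 255.7] [449.3 193.1  62.5]
wrist pin_tip 0.17 [634.8 250.5] [489.3 436.5  62.5]
```

View pics/w7.png

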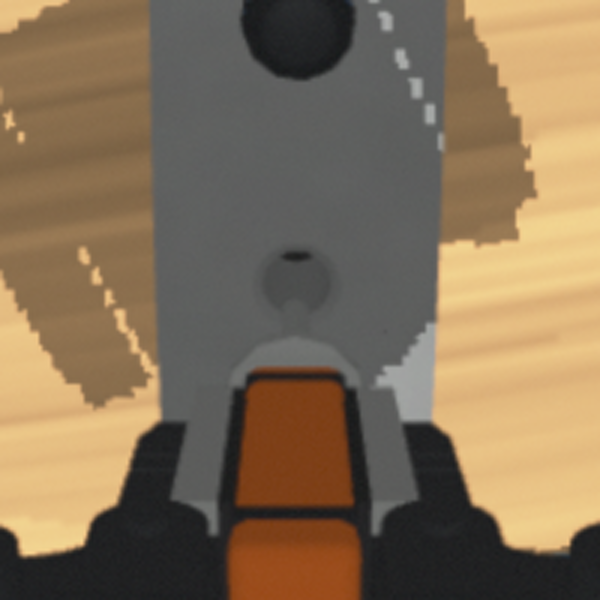

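The hole is at crop (295,280) and the tip at (295,305), about 1 mm off, well inside the 14 mm hole. I insert.

```bash

python3 -m pendant '[{"dx":0.02,"dy":0,"dz":0.2,"wx":0,"wy":0,"wz":0},{"dx":0,"dy":0,"dz":0.35,"wx":0,"wy":0,"wz":0},{"dx":0,"dy":0,"dz":0.25,"wx":0,"wy":0,"wz":0},{"dx":0,"dy":0,"dz":0.1,"wx":0,"wy":0,"wz":0},{"dx":0,"dy":0,"dz":0,"wx":0,"wy":0,"wz":0},{"dx":0,"dy":0,"dz":0,"wx":0,"wy":0,"wz":0}]'
```

```text
time: 16.2
ee_pos: [447.4, 194.8, 70.6]
tool_rot: [3.141, 0.001, 2.978]
contact_force: [0.2, 0.2, -0.2]
width: 13.1
gripper_force: 58.9
```

```bash

python3 -m pendant '[{"dx":0,"dy":0,"dz":0.04,"wx":0,"wy":0,"wz":0},{"dx":0,"dy":0,"dz":0,"wx":0,"wy":0,"wz":0},{"dx":0,"dy":0,"dz":0,"wx":0,"wy":0,"wz":0}]'
python3 -m pendant '[{"dx":0,"dy":0,"dz":0,"wx":0,"wy":0,"wz":0},{"dx":0,"dy":0,"dz":0,"wx":0,"wy":0,"wz":0},{"dx":0,"dy":0,"dz":0,"wx":0,"wy":0,"wz":0},{"dx":0,"dy":0,"dz":0,"wx":0,"wy":0,"wz":0}]' 0.3
python3 -m pendant '[{"dx":0,"dy":0,"dz":-0.4,"wx":0,"wy":0,"wz":0},{"dx":0,"dy":0,"dz":-0.8,"wx":0,"wy":0,"wz":0},{"dx":0,"dy":0,"dz":-0.8,"wx":0,"wy":0,"wz":0},{"dx":0,"dy":0,"dz":-0.2,"wx":0,"wy":0,"wz":0},{"dx":0,"dy":0,"dz":0,"wx":0,"wy":0,"wz":0}]'
python3 - <<'E'
from h import *
go(613.5,-73,190,-34.4)
p,d,cal=cap('wrist')
for n in('wrist',):
  for k,z in dict(pin_handle=82,stand_hole0=50,screwdriver=50).items():
    for r in robot.pinpoint(k,n)[:2]: print(n,k,round(r['score'],2),np.array(r['position']).round(1),atz(cal,r['position'],z,True).round(1),(lambda q:None if q is None else q.round(1))(dep(cal,r['position'],d,True)))
E
```

```text
time: 16.58
ee_pos: [447.1, 194.7, 67.7]
tool_rot: [3.141, 0.0, 2.978]
contact_force: [0.3, -0.3, -0.2]
width: 13.2
gripper_force: 58.9
time: 17.08
ee_pos: [446.9, 194.6, 67.5]
tool_rot: [3.142, 0.0, 2.978]
contact_force: [0.1, -0.3, -0.1]
width: 55.5
gripper_force: 0.0
time: 17.7
ee_pos: [447.4, 194.8, 200.2]
tool_rot: [3.141, 0.002, 2.978]
contact_force: [-0.0, -0.0, -0.4]
width: 55.6
gripper_force: 0.0
t 17.70 pos [447.4 194.8 200.2] rot [1.800e+02 1.000e-01 1.706e+02] w 55.6 F [-0.  -0.  -0.4]
  first turn [0.001, 0.001, 0.291] then shift [-4.806, -2.119, 0.169] max 4.81
wrist pin_handle 0.66 [319.1 230.5] [446.3 194.7  82. ] [439.6 195.6 109.2]
wrist stand_hole0 0.72 [322.  150.2] [390.8 206.2  50. ] [389.1 205.8 107. ]
wrist stand_hole0 0.69 [316.9 218.2] [443.8 193.4  50. ] [438.2 194.4  76.5]
wrist screwdriver 0.67 [315.  156.3] [394.7 200.1  50. ] [392.2 200.8 107.3]
```

```bash
python3 - <<'E'
from h import *
go(613.5,-73,190,55.6); print(robot.state()['joints'])
E
```

```text
t 17.90 pos [445.8 194.2 197.4] rot [-179.9   -0.2  170.6] w 55.6 F [-0.1 -0.3 -0.5]
  first turn [0.0, -0.002, -0.756] then shift [2.096, -4.822, 0.123] max 4.82
[ 3.05430072e-01 -1.60078107e-01  1.83777966e+00 -4.78679177e-05
  1.46733511e+00 -1.10204265e+00]
```

```bash

python3 -m pendant '[{"dx":0,"dy":0,"dz":0,"wx":0,"wy":0,"wz":0.12},{"dx":0,"dy":0,"dz":0,"wx":0,"wy":0,"wz":0.12},{"dx":0,"dy":0,"dz":0,"wx":0,"wy":0,"wz":0.12},{"dx":0,"dy":0,"dz":0,"wx":0,"wy":0,"wz":0.12},{"dx":0,"dy":0,"dz":0,"wx":0,"wy":0,"wz":0.12},{"dx":0,"dy":0,"dz":0,"wx":0,"wy":0,"wz":0.12},{"dx":0,"dy":0,"dz":0,"wx":0,"wy":0,"wz":0.12},{"dx":0,"dy":0,"dz":0,"wx":0,"wy":0,"wz":0.12},{"dx":0,"dy":0,"dz":0,"wx":0,"wy":0,"wz":0.12},{"dx":0,"dy":0,"dz":0,"wx":0,"wy":0,"wz":0.12},{"dx":0,"dy":0,"dz":0,"wx":0,"wy":0,"wz":0.12},{"dx":0,"dy":0,"dz":0,"wx":0,"wy":0,"wz":0.02},{"dx":0,"dy":0,"dz":0,"wx":0,"wy":0,"wz":0}]' 0.9
python3 - <<'E'
from h import *
go(613.5,-73,190,55.6)
E
```

```text
time: 19.52
ee_pos: [446.5, 194.5, 198.7]
tool_rot: [-3.141, 0.001, 0.971]
contact_force: [-0.4, -0.4, -0.0]
width: 81.2
gripper_force: 0.0
t 19.52 pos [446.5 194.5 198.7] rot [-1.80e+02  1.00e-01  5.57e+01] w 81.2 F [-0.4 -0.4 -0. ]
  first turn [-0.001, 0.001, 0.001] then shift [-2.106, 4.815, 0.145] max 4.81
```

```bash

python3 -m pendant '[{"dx":-0.2,"dy":0.5,"dz":0,"wx":0,"wy":0,"wz":0},{"dx":-0.4,"dy":0.85,"dz":0,"wx":0,"wy":0,"wz":0},{"dx":-0.4,"dy":0.85,"dz":0,"wx":0,"wy":0,"wz":0},{"dx":-0.4,"dy":0.85,"dz":0,"wx":0,"wy":0,"wz":0},{"dx":-0.4,"dy":0.85,"dz":0,"wx":0,"wy":0,"wz":0},{"dx":-0.2,"dy":0.6,"dz":0,"wx":0,"wy":0,"wz":0},{"dx":-0.1,"dy":0.3,"dz":0.1,"wx":0,"wy":0,"wz":0},{"dx":0,"dy":0,"dz":0,"wx":0,"wy":0,"wz":0},{"dx":0,"dy":0,"dz":0,"wx":0,"wy":0,"wz":0}]'
python3 - <<'E'
from h import *
go(613.5,-73,190,55.6)
n='wrist'; p,d,cal=cap(n,'w8.png')
for k,z in dict(used_filter_mid=79,slide_head=85,button_top=75).items():
    for r in robot.pinpoint(k,n)[:2]: print(n,k,round(r['score'],2),np.array(r['position']).round(1),atz(cal,r['position'],z,True).round(1))
for r in robot.cut_out('used_filter_mid',n)[:2]:
    ys,xs=np.nonzero(r['mask']); D=[dep(cal,(a,b),d,True) for a,b in zip(xs[::3],ys[::3])]
    D=np.array([q for q in D if q is not None]); T=D[abs(D[:,2]-96)<5]
    print(r['score'],len(xs),len(T),cv2.minAreaRect(T[:,:2].astype(np.float32)) if len(T)>5 else D[:,2].mean())
E
```

```text
time: 20.65
ee_pos: [612.3, -71.8, 193.2]
tool_rot: [-3.141, 0.0, 0.97]
contact_force: [0.1, 0.3, 0.2]
width: 81.0
gripper_force: 0.0
t 20.65 pos [612.3 -71.8 193.2] rot [-179.9    0.    55.6] w 81.0 F [0.1 0.3 0.2]
  first turn [-0.001, 0.0, -0.0] then shift [-0.006, 0.027, 0.054] max 0.05
wrist used_filter_mid 0.74 [319.  235.7] [611.2 -75.1  79. ]
wrist slide_head 0.86 [321.5 145.1] [648.8 -23.2  85. ]
wrist button_top 0.46 [321.3 147.5] [647.7 -24.7  75. ]
0.91 4631 1441 ((613.303466796875, -74.52035522460938), (55.97637939453125, 35.686729431152344), 55.21554183959961)
```

View pics/w8.png

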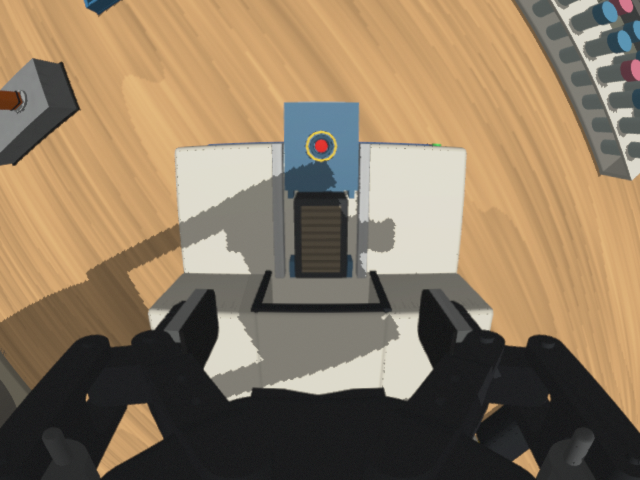

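The cartridge's top face, centred on (321,235), measures 56x36 at (613.3,-74.5) and 55 degrees, square with the fingers. The slide's head overhangs the ledge. I descend and grip.

```bash

python3 -m pendant '[{"dx":-0.03,"dy":0.03,"dz":0.5,"wx":0,"wy":0,"wz":0},{"dx":0,"dy":0,"dz":0.7,"wx":0,"wy":0,"wz":0},{"dx":0,"dy":0,"dz":0.6,"wx":0,"wy":0,"wz":0},{"dx":0,"dy":0,"dz":0.3,"wx":0,"wy":0,"wz":0},{"dx":0,"dy":0,"dz":0,"wx":0,"wy":0,"wz":0},{"dx":0,"dy":0,"dz":0,"wx":0,"wy":0,"wz":0}]'
python3 - <<'E'
from h import *
go(613,-74.3,64,55.6)
E
```

```text
time: 21.65
ee_pos: [614.5, -75.1, 69.5]
tool_rot: [3.139, -0.001, 0.969]
contact_force: [0.4, 0.6, 0.6]
width: 81.0
gripper_force: 0.0
t 21.65 pos [614.5 -75.1  69.5] rot [ 1.799e+02 -1.000e-01  5.550e+01] w 81.0 F [0.4 0.6 0.6]
  first turn [0.002, -0.001, -0.001] then shift [-0.004, -0.029, 0.091] max 0.09
```

```bash

python3 -m pendant '[{"dx":0,"dy":-0.02,"dz":0.07,"wx":0,"wy":0,"wz":0},{"dx":0,"dy":0,"dz":0,"wx":0,"wy":0,"wz":0}]'
python3 -m pendant '[{"dx":0,"dy":0,"dz":0,"wx":0,"wy":0,"wz":0},{"dx":0,"dy":0,"dz":0,"wx":0,"wy":0,"wz":0},{"dx":0,"dy":0,"dz":0,"wx":0,"wy":0,"wz":0},{"dx":0,"dy":0,"dz":0,"wx":0,"wy":0,"wz":0},{"dx":0,"dy":0,"dz":0,"wx":0,"wy":0,"wz":0},{"dx":0,"dy":0,"dz":0,"wx":0,"wy":0,"wz":0}]' -1 30
```

```text
time: 21.9
ee_pos: [612.6, -74.3, 63.9]
tool_rot: [3.141, -0.0, 0.968]
contact_force: [0.1, -0.1, 0.9]
width: 80.9
gripper_force: 0.0
time: 22.65
ee_pos: [612.4, -74.3, 63.5]
tool_rot: [3.141, -0.0, 0.968]
contact_force: [-0.5, 0.2, 2.2]
width: 35.6
gripper_force: 31.6
```

Gripped at 35.6 mm. I lift straight up, then work out the way to the tray.

```bash

python3 -m pendant '[{"dx":0,"dy":0,"dz":-0.1,"wx":0,"wy":0,"wz":0},{"dx":0,"dy":0,"dz":-0.3,"wx":0,"wy":0,"wz":0},{"dx":0,"dy":0,"dz":-0.5,"wx":0,"wy":0,"wz":0},{"dx":0,"dy":0,"dz":-0.5,"wx":0,"wy":0,"wz":0},{"dx":0,"dy":0,"dz":-0.2,"wx":0,"wy":0,"wz":0},{"dx":0,"dy":0,"dz":0,"wx":0,"wy":0,"wz":0},{"dx":0,"dy":0,"dz":0,"wx":0,"wy":0,"wz":0}]'
python3 - <<'E'
from h import *
go(635,277,150,55.6)
n='wrist'; p,d,cal=cap(n,'w9.png')
for r in robot.pinpoint('used_filter_mid',n)[:2]: print(r['score'],r['position'])
for k in('slide_head',):
  for r in robot.pinpoint(k,n)[:2]: print(k,r['score'],atz(cal,r['position'],85,True).round(1))
E
```

```text
time: 23.52
ee_pos: [611.4, -74.1, 157.8]
tool_rot: [-3.14, 0.001, 0.968]
contact_force: [0.1, 0.3, -1.1]
width: 35.7
gripper_force: 31.2
t 23.52 pos [611.4 -74.1 157.8] rot [-179.9    0.    55.5] w 35.7 F [ 0.1  0.3 -1.1]
  first turn [-0.001, 0.001, -0.001] then shift [5.05, -2.982, 0.13] max 5.05
0.65 [315.6, 312.7]
slide_head 0.92 [648.8 -22.8  85. ]
```

```bash

python3 -m pendant '[{"dx":0.3,"dy":-0.2,"dz":0,"wx":0,"wy":0,"wz":0},{"dx":0.6,"dy":-0.4,"dz":0,"wx":0,"wy":0,"wz":0},{"dx":0.7,"dy":-0.45,"dz":0,"wx":0,"wy":0,"wz":0},{"dx":0.7,"dy":-0.45,"dz":0,"wx":0,"wy":0,"wz":0},{"dx":0.7,"dy":-0.45,"dz":0,"wx":0,"wy":0,"wz":0},{"dx":0.7,"dy":-0.45,"dz":0,"wx":0,"wy":0,"wz":0},{"dx":0.7,"dy":-0.4,"dz":0,"wx":0,"wy":0,"wz":0},{"dx":0.4,"dy":-0.25,"dz":0,"wx":0,"wy":0,"wz":0},{"dx":0.2,"dy":-0.12,"dz":0,"wx":0,"wy":0,"wz":0},{"dx":0,"dy":0,"dz":0,"wx":0,"wy":0,"wz":0},{"dx":0,"dy":0,"dz":0,"wx":0,"wy":0,"wz":0}]'
python3 - <<'E'
from h import *
go(625,281,10,55.6)
n='wrist'; p,d,cal=cap(n,'w10.png')
for r in robot.pinpoint('used_tray',n)[:3]: print(r['score'],np.array(r['position']).round(),atz(cal,r['position'],0,True).round(1))
q,_,c2=cap('top'); 
for r in robot.pinpoint('gel_bottle','top')[:1]: print('bottle',atz(c2,r['position'],0).round())
E
```

```text
time: 25.05
ee_pos: [625.6, 279.6, 159.1]
tool_rot: [3.142, 0.001, 0.967]
contact_force: [0.2, -0.2, -1.4]
width: 35.8
gripper_force: 31.2
t 25.05 pos [625.6 279.6 159.1] rot [180.    0.   55.4] w 35.8 F [ 0.2 -0.2 -1.4]
  first turn [0.0, 0.0, -0.002] then shift [0.013, -0.021, 2.485] max 2.49
0.88 [ 54. 333.] [303.7 343.5   0. ]
0.59 [327. 218.] [632.4 275.4   0. ]
0.47 [164. 427.] [338.  178.9   0. ]
bottle [757. 221.   0.]
```

View pics/w10.png

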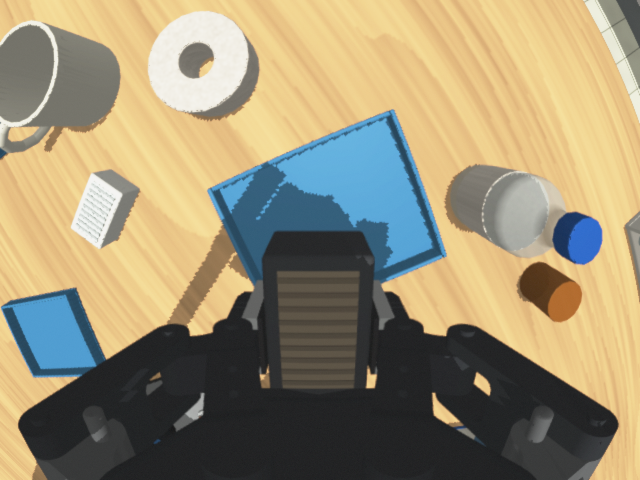

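The cartridge is held upright over the correct tray (327,218). The bottle at (520,215) is clear. I descend.

```bash

python3 -m pendant '[{"dx":0,"dy":0,"dz":0.3,"wx":0,"wy":0,"wz":0},{"dx":0,"dy":0,"dz":0.5,"wx":0,"wy":0,"wz":0},{"dx":0,"dy":0,"dz":0.5,"wx":0,"wy":0,"wz":0},{"dx":0,"dy":0,"dz":0.5,"wx":0,"wy":0,"wz":0},{"dx":0,"dy":0,"dz":0.3,"wx":0,"wy":0,"wz":0},{"dx":0,"dy":0,"dz":0.15,"wx":0,"wy":0,"wz":0},{"dx":0,"dy":0,"dz":0,"wx":0,"wy":0,"wz":0},{"dx":0,"dy":0,"dz":0,"wx":0,"wy":0,"wz":0}]'
```

```text
time: 26.25
ee_pos: [626.6, 281.1, 25.8]
tool_rot: [3.14, -0.002, 0.968]
contact_force: [-0.5, -0.7, -0.9]
width: 35.6
gripper_force: 31.2
```

```bash

python3 -m pendant '[{"dx":0,"dy":0,"dz":0.15,"wx":0,"wy":0,"wz":0},{"dx":0,"dy":0,"dz":0.1,"wx":0,"wy":0,"wz":0},{"dx":0,"dy":0,"dz":0,"wx":0,"wy":0,"wz":0},{"dx":0,"dy":0,"dz":0,"wx":0,"wy":0,"wz":0}]'
python3 -m pendant '[{"dx":0,"dy":0,"dz":0.04,"wx":0,"wy":0,"wz":0},{"dx":0,"dy":0,"dz":0,"wx":0,"wy":0,"wz":0},{"dx":0,"dy":0,"dz":0,"wx":0,"wy":0,"wz":0}]'
```

```text
time: 26.75
ee_pos: [625.5, 280.7, 9.2]
tool_rot: [-3.141, 0.0, 0.968]
contact_force: [-0.1, 0.1, 0.2]
width: 35.8
gripper_force: 31.2
time: 27.12
ee_pos: [625.6, 280.7, 6.9]
tool_rot: [3.142, -0.0, 0.968]
contact_force: [0.2, 0.7, -0.6]
width: 35.5
gripper_force: 31.2
```

```bash

python3 -m pendant '[{"dx":0,"dy":0,"dz":0.02,"wx":0,"wy":0,"wz":0},{"dx":0,"dy":0,"dz":0,"wx":0,"wy":0,"wz":0},{"dx":0,"dy":0,"dz":0,"wx":0,"wy":0,"wz":0}]'
python3 -m pendant '[{"dx":0,"dy":0,"dz":0,"wx":0,"wy":0,"wz":0},{"dx":0,"dy":0,"dz":0,"wx":0,"wy":0,"wz":0},{"dx":0,"dy":0,"dz":0,"wx":0,"wy":0,"wz":0},{"dx":0,"dy":0,"dz":0,"wx":0,"wy":0,"wz":0}]' 0.3
python3 -m pendant '[{"dx":0,"dy":0,"dz":-0.2,"wx":0,"wy":0,"wz":0},{"dx":0,"dy":0,"dz":-0.6,"wx":0,"wy":0,"wz":0},{"dx":0,"dy":0,"dz":-0.8,"wx":0,"wy":0,"wz":0},{"dx":0,"dy":0,"dz":-0.8,"wx":0,"wy":0,"wz":0},{"dx":0,"dy":0,"dz":-0.4,"wx":0,"wy":0,"wz":0},{"dx":0,"dy":0,"dz":0,"wx":0,"wy":0,"wz":0},{"dx":0,"dy":0,"dz":0,"wx":0,"wy":0,"wz":0}]'
python3 - <<'E'
from h import *
n='wrist'; p,d,cal=cap(n,'w11.png')
for r in robot.cut_out('used_filter_mid',n)[:1]:
    ys,xs=np.nonzero(r['mask']); D=[dep(cal,(a,b),d,True) for a,b in zip(xs[::3],ys[::3])]
    D=np.array([q for q in D if q is not None]); T=D[(D[:,2]>30)&(D[:,2]<45)]
    print(r['score'],len(T),np.percentile(T[:,2],[5,50,95]).round(1),cv2.minAreaRect(T[:,:2].astype(np.float32)))
p,d,cal=cap('scene')
c=[p[180:340,200:460]]
for r in robot.pinpoint('pin_handle','scene')[:1]: print(r['score'],atz(cal,r['position'],82).round(1))
cv2.imwrite('pics/fin.png',cv2.cvtColor(cv2.resize(c[0],None,fx=3,fy=3,interpolation=cv2.INTER_CUBIC),cv2.COLOR_RGB2BGR))
E
```

```text
time: 27.5
ee_pos: [625.6, 280.7, 5.7]
tool_rot: [-3.142, 0.0, 0.968]
contact_force: [-0.4, -0.1, 0.6]
width: 35.6
gripper_force: 31.3
time: 28.0
ee_pos: [625.6, 280.7, 5.7]
tool_rot: [3.142, -0.0, 0.968]
contact_force: [-0.1, -0.6, -0.5]
width: 55.1
gripper_force: 0.0
time: 28.88
ee_pos: [625.0, 280.5, 172.8]
tool_rot: [-3.141, 0.001, 0.968]
contact_force: [0.2, -1.0, -0.3]
width: 55.3
gripper_force: 0.0
0.86 1103 [36.7 37.7 38.7] ((625.91015625, 281.2684326171875), (55.34882354736328, 35.70967102050781), 54.9445915222168)
0.6 [438.9 186.8  82. ]
```

View pics/fin.png

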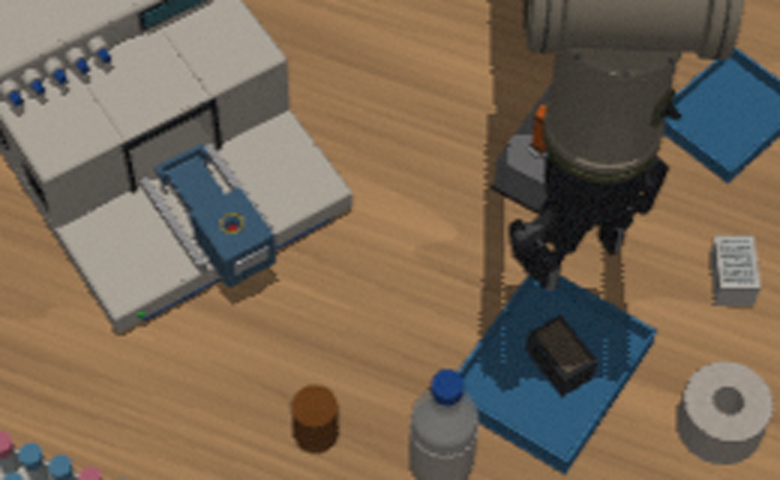

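The slide is fully out at (225,220). The cartridge stands upright in the correct tray at (560,352), its top at 37.7 mm. The orange pin tool stands in the stand at (540,125). Everything is let go, so I hand in.

```bash
python3 -c "
from station import robot
print(robot.hand_in())"
```

```text
the job is handed in; nothing more can be done
None
```

I finished the job and handed it in at about 29 s of the 61 s allowed: the slide is out at its stop, the pin tool is back in its stand, and the used cartridge is upright in the 155 x 125 blue tray (my measurements; the hand-in returned no verdict).

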